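Approve the test sheet with the self-inking stamp

TASK

The pull test is finished: approve the test sheet on the clipboard. Take the self-inking stamp from its rubber mat, stand it squarely inside the empty outlined box on the sheet with its front towards the edge of the sheet opposite the clip, and press its handle right down to the stop, holding it there for half a second. Let the handle spring back up, then stand the stamp upright and wholly on its mat again; do not drop it, do not stamp anything but the box, and leave the other things where they are.

Things in the scene. Friction and masses are not known exactly. Their poses are not given: they have to be found in the camera images.
- stamp: the frame of the self-inking desk stamp, loose, 0.27 kg in all: a black foot 48 mm deep (x) by 70 mm wide (y) and 10 mm high, two black side pillars and the ink-pad housing, on which a grey handle cap slides down against a spring; 118 mm high in all. Origin: centre of the foot's underside; z up, -x is the front. At the start it stands upright on the mat, front towards the robot within about 40 degrees.
- stamp_grip (a point): centre of the grip block of the stamp's grey handle cap: 38 mm deep (x), 74 mm wide (y), 34 mm high, rounded edges, flat top 17 mm above this point; 101 mm above the foot's underside with the handle up; axes as the stamp's. Grip it across its 38 mm depth. On its flat top lies a white label, nearer the front edge.
- stamp_front (a point): middle of the front edge of the stamp's foot, at its underside (24 mm in front of the foot's centre)
- stamp_cap (a joint): how far the handle cap is pressed down into the stamp, m: 0 = up, 0.022 = at its stop. The spring takes about 4 N to start and 13 N at the stop, and brings the handle back up by itself. The stamp prints from 0.015 on.
- clipboard: fixed wooden clipboard 240 mm (x) by 166 mm (y) with a white test sheet 210 mm by 148 mm, its top 5 mm above the bench; origin at the centre of its underside; a steel clip 104 mm wide and 21 mm high on its +x edge, and the sheet is read from the -x edge. A ruled table with grey entries fills the half near the clip.
- stamp_box (a point): centre of the empty outlined box printed on the sheet, at the paper's surface: 66 mm (x) by 88 mm (y), the only large empty outline, in the half away from the clip, nearer the -y edge. Axes as the clipboard's: -x points away from the clip.
- mat: the stamp's place: a flat black rubber mat 130 mm square and 4 mm thick, fixed; origin at the centre of its underside. It lies to the robot's left or right of the clipboard.
- tray: fixed white plastic tray 120 mm (x) by 170 mm (y) by 35 mm high with two test samples in it, on the other side of the clipboard from the mat; origin at the centre of its underside. Leave alone.
- knob_stamp: bystander: a turned wooden hand stamp with a round foot of 44 mm, 78 mm high, loose beside a flat ink pad; origin under its centre. Leave alone.
- caliper: bystander: a digital caliper 150 mm long lying on the bench, 13 mm high, loose. Leave alone.
- tape_roll: bystander: a roll of clear tape lying flat, 96 mm across, 24 mm high, loose; origin under its centre. Leave alone.
- sample_round: bystander: a round red key-ring toy 42 mm across in the tray, loose. Leave alone.
- sample_block: bystander: a yellow key-ring toy 34 by 50 mm in the tray, loose. Leave alone.
There are look-alikes about, which are no part of the job. There is more than one size of the mat; the one meant has the size given above.

How it is judged:
On the way:
1. the stamp stands square inside the outlined box, front away from the clip, with its handle down at the stop (value of joint stamp_cap above 0.0195 m and horizontal distance between stamp and stamp_box below 0.013 m and angle between the x axis of stamp and the x axis of stamp_box, either way round below 0.26 rad and x of stamp_front in the frame of stamp_box below -0.008 m and angle between stamp's own z axis and vertical below 0.08 rad and height (world z) of stamp below 0.01 m), for 0.3 s.
At the end, for the whole second after the job is handed in: After the box was stamped, the stamp stands upright (within 4.5 degrees) and still on its mat, the centre of its foot within 44 mm of the mat's centre along each side of the mat, its handle up (within 3 mm), released (x of stamp in the frame of mat between -0.044 and 0.044 m and y of stamp in the frame of mat between -0.044 and 0.044 m and height (world z) of stamp below 0.008 m and angle between stamp's own z axis and vertical below 0.08 rad and value of joint stamp_cap below 0.003 m and linear speed of stamp below 0.02 m/s); the robot touches nothing.
It fails at once if the handle is pressed far enough to print (15 mm) while the stamp is not in the outlined box (its centre more than 20 mm from the box's centre) (value of joint stamp_cap above 0.015 m and horizontal distance between stamp and stamp_box above 0.02 m).
It fails at once if the stamp is dropped: it moves faster than 0.7 m/s (a fall of 25 mm) with no finger on it (linear speed of stamp above 0.7 m/s and contact force between the fingers and stamp below 0.2 N).
It fails at once if another thing is moved by more than 30 mm (distance of any of knob_stamp, caliper, tape_roll, sample_round, sample_block from where it was at the start of the episode above 0.03 m).
It also fails if it takes over 51 s, if anything falls off the work surface, if the arm or the gripper's body presses on something with over 40 N, if the wrist force passes 120 N, or if a joint passes its speed limit or range.

ROBOT

A 6-joint arm with a two-finger parallel gripper is mounted at the origin on the work surface. World frame = base frame: x ahead of the robot, y to its left, z up, the work surface at z = 0. Lengths are in m, angles in rad, forces in N, time in s.
With the tool pointing down it reaches from about 0.35 to 0.95 m from the base axis. Payload 17.4 kg.
Tool frame: the origin (TCP) lies midway between the tips of the shut fingers; the grasp point (between the pads) lies 19 mm behind it; z points along the fingers, x is the direction in which the jaws open and shut, and the axes are right-handed (so a half turn about z gives the same grasp; the last joint's range is limited). The gripper opens to 93 mm and grips with 3 to 60 N. Pads are 15 mm wide; open, the fingers measure 128 mm over their backs; the gripper's body (75 mm by 188 mm) begins 65 mm behind the grasp point.
Start: joints at [1.218, 0.116, 1.442, -0, 1.584, -0.038], TCP at [0.209, 0.642, 0.197] pointing down, gripper open.
Joint ranges: [-2.83, 2.83], [-0.83, 2.19], [0.07, 2.5], [-1.14, 4.28], [0.01, 3], [-2.97, 2.97]. Speed limits (rad/s): [1.89, 1.89, 2.22, 3.14, 3.14, 3.14].

INTERFACE

Orientations are given as a unit quaternion [w, x, y, z].
In Python, from bench import r, camera, get_calibration, ticket, models gives the robot as it stands.
- The arm moves only by the tool arm_command, never from a script. Its arguments are lists of equal length, an entry for each row: "twist": the turn, a rotation vector about the tool's x, y, z in degrees, a list of three; "dp": the shift along the tool's x, y, z in cm, a list of three; "grip": the finger opening in cm, from 0 to 9.3. A call has 1 to 20 rows; each row shifts and turns the pose as measured when the row begins, along the tool's axes as they then stand; what a row does not reach is not made up. A row lasts 1/12 s, in which the tool goes at most 41.7 mm and 7.16 degrees, less where a joint would pass 70% of its speed; a pose out of reach is approached as far as the arm can. A call is refused whole if a number of a shift passes 4.17 or a number of a turn 7.16, either way. A call with a gripper value outside its range is refused whole. The fingers move at their own pace and stop on an object; "grip_force" is the grip in N (left out, the last holds). Time passes only in rows, so rows that do not move let the fingers close. It gives the time, the measured TCP pose, the force and the opening at its end, in the units of the state.
- r.read_state(): the state, without advancing time (a new reading comes with each control period).
- camera(name): name is "side" or "top"; returns the picture (384x512x3 uint8, red, green, blue); there is no depth.
- get_calibration(name): a dict with "fx", "fy", "cx", "cy" (pixels), "R" (3x3) and "t" (3): a world point X has camera coordinates R X + t. Camera axes: x right, y down, z forward; pixel columns grow to the right and rows downward; lengths in m; the calibration is good to about 2 mm. A picture is of the moment at which its call begins. get_calibration takes no time and is no camera call.
- ticket.sign_off(): hands the job in, once; it reports no verdict.
Trained networks look in the newest picture that a camera, given by its name, has taken for a name from the list of things; names that differ only in an ending like _2 or _b are one class to them, and where a whole thing is asked for, a point or a joint stands for the part that bears it (a point fixed in the world has none). Each returns a list of dicts, best first, with "score" (0 to 1); they miss things now and then, are a little off and sometimes report something else, mostly with a low value. They report only what shows in the picture. A call takes as long as a camera call. They do not tell look-alikes from the thing itself.
- models.regions_of(camera, name): "pixels" (384x512 bool, what is visible of it) and "bbox" ([left, top, right, bottom] in pixels, round what is visible of it).
- models.pinpoint(camera, name): "point" ([column, row] in pixels: a listed point, or the origin of a listed thing).
The state is a dict: "clock": time; "joint_positions": joint angles; "joint_vel": joint speeds; "joint_torque": joint torques, N m; "tool_pos": TCP position; "tcp_rot": TCP orientation; "ft_force": force on the tool from outside, world axes, zero at the start; "ft_torque": the same for the moment, N m; "opening": finger opening in m.
Only numpy, scipy, OpenCV 4.12 (cv2) and the standard library are available. Lean on these libraries where they do the work, as an engineer would, in place of code of your own. Each camera call takes 0.05 s, during which the arm holds its last target. There are 200 camera calls.

## Working session

There is one attempt and no reset: what is moved stays moved. The work goes in short steps, Python scripts to look and compute and a tool call to move; the robot and the scene stay as the last step left them, time stands still between calls to the robot, and variables do not carry over. Pictures are saved under pics/ and viewed, about 8 in all and at most 12, crops included, and the job is handed in when it is done.

Besides the shell and the picture viewer there is one more tool, called after "Call:" as name(argument=value, ...) on one line, values as JSON. arm_command: Moves the arm, as the interface text tells. Its arguments: {"type":"object","properties":{"twist":{"type":"array"},"dp":{"type":"array"},"grip":{"type":"array"},"grip_force":{"type":"number"}},"required":["twist","dp","grip"]}

```bash
mkdir -p pics
cat > h.py <<'E'
import numpy as np, cv2
from bench import r, camera, get_calibration, ticket, models
def ray(cam,uv,z):
    c=get_calibration(cam); R=np.array(c["R"]); t=np.array(c["t"])
    d=R.T@np.array([(uv[0]-c["cx"])/c["fx"],(uv[1]-c["cy"])/c["fy"],1]); o=-R.T@t
    return o+d*(z-o[2])/d[2]
def proj(cam,X):
    c=get_calibration(cam); p=np.array(c["R"])@np.array(X)+np.array(c["t"])
    return np.array([c["fx"]*p[0]/p[2]+c["cx"],c["fy"]*p[1]/p[2]+c["cy"]])
def save(img,n): cv2.imwrite("pics/"+n+".png",cv2.cvtColor(img,cv2.COLOR_RGB2BGR))
E
python3 - <<'E'
from h import *
np.set_printoptions(precision=3,suppress=True)
t=camera("top"); s=camera("side")
save(cv2.resize(t,(800,600)),"top0"); save(cv2.resize(s,(800,600)),"side0")
Z=dict(stamp=0.004,stamp_grip=.105,stamp_front=.004,stamp_box=.005,mat=0,clipboard=0,tray=0,knob_stamp=0,caliper=0,tape_roll=0)
for n,z in Z.items():
  for c in("top","side"):
    for d in models.pinpoint(c,n)[:4]: print(n,c,round(d["score"],2),np.array(d["point"]),ray(c,d["point"],z))
for c in("top","side"):
  k=get_calibration(c); R=np.array(k["R"]); print(c,-R.T@np.array(k["t"]),R[2],k["fx"])
print(r.read_state())
E
```

```text
stamp top 0.67 [374.3 197.4] [ 0.51  -0.353  0.004]
stamp top 0.22 [116.7 200.7] [0.499 0.373 0.004]
stamp side 0.91 [285.1 146.1] [ 0.508 -0.345  0.004]
stamp side 0.6 [226.9 294.9] [0.482 0.3   0.004]
stamp_grip top 0.89 [386.9 191. ] [ 0.513 -0.362  0.105]
stamp_grip side 0.54 [290.  122.2] [ 0.5   -0.36   0.105]
stamp_front top 0.9 [375.8 207.1] [ 0.483 -0.356  0.004]
stamp_front side 0.97 [291.8 148.5] [ 0.48  -0.34   0.004]
stamp_front side 0.69 [215.2 310.5] [0.493 0.352 0.004]
stamp_box top 0.89 [255.5 190.8] [ 0.528 -0.018  0.005]
stamp_box side 0.89 [250.3 208.1] [ 0.526 -0.012  0.005]
mat top 0.78 [372.8 197.3] [ 0.511 -0.35   0.   ]
mat top 0.7 [345.1 276.3] [ 0.291 -0.266  0.   ]
mat side 0.87 [284.8 146.1] [ 0.51  -0.349  0.   ]
mat side 0.72 [337.  174.2] [ 0.296 -0.265  0.   ]
clipboard top 0.82 [248.9 166.9] [0.597 0.001 0.   ]
clipboard side 0.83 [231.  203.5] [ 0.594 -0.014  0.   ]
tray top 0.91 [128.1 204.9] [0.487 0.341 0.   ]
tray side 0.75 [215.9 309.8] [0.494 0.348 0.   ]
knob_stamp top 0.53 [168.4 114.3] [0.753 0.235 0.   ]
knob_stamp side 0.48 [150.2 247.6] 
[... 178 characters left out ...]
-0.   ]
tape_roll top 0.78 [182.2 249.4] [0.363 0.185 0.   ]
tape_roll side 0.72 [279.2 277.2] [0.365 0.198 0.   ]
top [ 0.325 -0.025  1.354] [ 0.153  0.005 -0.988] 483.5554704172434
side [0.232 0.805 0.999] [ 0.237 -0.651 -0.721] 410.83464948250435
{'clock': 1.1, 'joint_positions': array([ 1.218,  0.116,  1.442,  0.   ,  1.584, -0.038]), 'joint_vel': array([ 0.002,  0.001, -0.   ,  0.001, -0.   ,  0.001]), 'joint_torque': array([ -0.002, -72.104, -62.275,   0.078,   0.019,  -0.   ]), 'tool_pos': array([0.209, 0.642, 0.197]), 'tcp_rot': array([ 0.   ,  0.809,  0.588, -0.   ]), 'ft_force': array([0.278, 0.501, 0.005]), 'ft_torque': array([0.054, 0.021, 0.041]), 'opening': 0.09322895485861178}
```

View pics/top0.png

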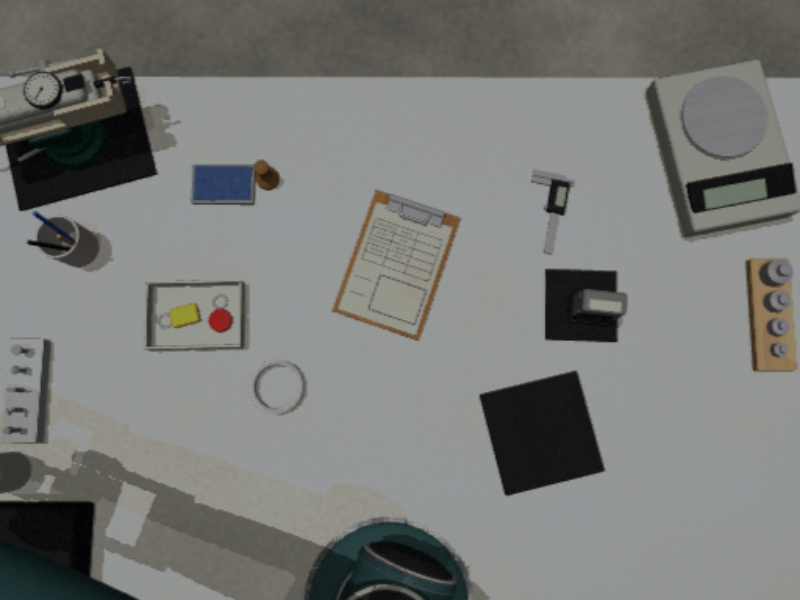

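View pics/side0.png

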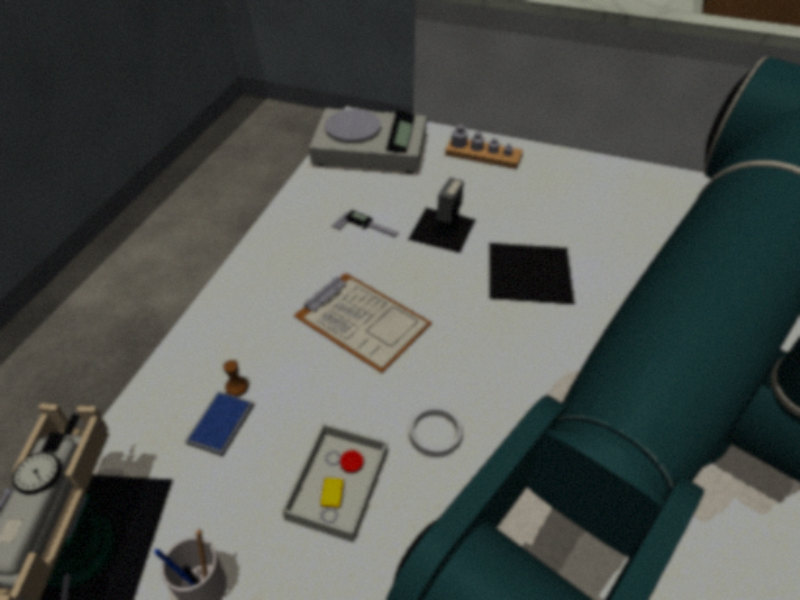

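The pictures show two black mats. In the top view (800 px scale) the small one at (581,305) is about 72 px wide, which makes it 130 mm, and the stamp is standing on it. The larger empty one at (542,433) is about 100 px wide, a look-alike. The clipboard is at (397,265), turned about 15° with its clip up, and the empty box is at (398,299). Next I measure the angles and check an enlarged crop.

Run:
```python
from h import *
np.set_printoptions(precision=3,suppress=True)
t=camera("top"); s=camera("side")
# rectify metric top views: z-plane -> 1 px = 0.5 mm ; image up = +x, left = +y
def rect(img,cam,x0,x1,y0,y1,z,k=2000):
    W=[(x1,y1),(x1,y0),(x0,y0),(x0,y1)]
    src=np.float32([proj(cam,[a,b,z]) for a,b in W])
    w,h=int((y1-y0)*k),int((x1-x0)*k)
    M=cv2.getPerspectiveTransform(src,np.float32([[0,0],[w,0],[w,h],[0,h]]))
    return cv2.warpPerspective(img,M,(w,h),flags=cv2.INTER_CUBIC)
A=rect(t,"top",.40,.62,-.45,-.25,.118); B=rect(t,"top",.45,.60,-.11,.09,.005)
C=rect(s,"side",.42,.62,-.45,-.25,.118)
h=max(A.shape[0],B.shape[0]); pad=lambda I:cv2.copyMakeBorder(I,0,h-I.shape[0],0,0,0)
save(cv2.resize(np.hstack([A,B]),(800,440)),"crop1")
# label
def rectof(mask,f,off=(0,0)):
    n,l,st,_=cv2.connectedComponentsWithStats(mask.astype(np.uint8)); i=1+np.argmax(st[1:,4]); return l==i
def pts3(mask,cam,z):
    c=max(cv2.findContours(mask.astype(np.uint8),cv2.RETR_EXTERNAL,cv2.CHAIN_APPROX_NONE)[0],key=cv2.contourArea)[:,0]
    return np.float32([ray(cam,p,z)[:2]*1000 for p in c])
for cam in("top","side"):
  for n,z in(("mat",.004),("clipboard",.005),("stamp_grip",.122)):
    for d in models.regions_of(cam,n)[:2]:
      P=pts3(d["pixels"],cam,z); print(cam,n,round(d["score"],2),d["bbox"],cv2.minAreaRect(P))
g=cv2.cvtColor(t,cv2.COLOR_RGB2GRAY)
sub=np.zeros_like(g); sub[180:210,360:405]=g[180:210,360:405]; 
print(g[184:206,362:404:2])
# box in rectified B
gb=cv2.cvtColor(B,cv2.COLOR_RGB2GRAY)
th=cv2.adaptiveThreshold(gb,255,cv2.ADAPTIVE_THRESH_MEAN_C,cv2.THRESH_BINARY_INV,31,8)
for c,hh in zip(*cv2.findContours(th,cv2.RETR_CCOMP,cv2.CHAIN_APPROX_NONE)[:1],[0]): pass
for c in cv2.findContours(th,cv2.RETR_LIST,cv2.CHAIN_APPROX_NONE)[0]:
    (u,v),(w,hh),a=cv2.minAreaRect(c)
    if 110<min(w,hh)<160 and max(w,hh)<200: print("box",.60-v/2000,.09-u/2000,w/2,hh/2,a)
```

```text
Traceback (most recent call last):
ValueError: all the input array dimensions except for the concatenation axis must match exactly, but along dimension 0, the array at index 0 has size 439 and the array at index 1 has size 299
```

```bash
cat >> h.py <<'E'
def rect(img,cam,x0,x1,y0,y1,z,k=2000):
    W=[(x1,y1),(x1,y0),(x0,y0),(x0,y1)]
    src=np.float32([proj(cam,[a,b,z]) for a,b in W])
    w,h=round((y1-y0)*k),round((x1-x0)*k)
    M=cv2.getPerspectiveTransform(src,np.float32([[0,0],[w,0],[w,h],[0,h]]))
    return cv2.warpPerspective(img,M,(w,h),flags=cv2.INTER_CUBIC)
def pts3(mask,cam,z):
    c=max(cv2.findContours(mask.astype(np.uint8),cv2.RETR_EXTERNAL,cv2.CHAIN_APPROX_NONE)[0],key=cv2.contourArea)[:,0]
    return np.float32([ray(cam,p,z)[:2]*1000 for p in c])
E
python3 - <<'E'
from h import *
np.set_printoptions(precision=3,suppress=True)
t=camera("top"); s=camera("side")
A=rect(t,"top",.42,.62,-.45,-.25,.118); B=rect(t,"top",.45,.65,-.11,.09,.005)
save(np.hstack([A,B]),"crop1")
for cam in("top","side"):
  for n,z in(("mat",.004),("clipboard",.005),("stamp_grip",.122)):
    for d in models.regions_of(cam,n)[:2]:
      P=pts3(d["pixels"],cam,z); print(cam,n,round(d["score"],2),d["bbox"],cv2.minAreaRect(P))
gA=cv2.cvtColor(A,cv2.COLOR_RGB2GRAY)
for T in (130,150,170):
  for c in cv2.findContours((gA>T).astype(np.uint8),cv2.RETR_LIST,cv2.CHAIN_APPROX_NONE)[0]:
    (u,v),w,a=cv2.minAreaRect(c)
    if 20<min(w) and max(w)<170: print("label",T,.62-v/2000,-.25-u/2000,np.array(w)/2,a)
gb=cv2.cvtColor(B,cv2.COLOR_RGB2GRAY)
th=cv2.adaptiveThreshold(gb,255,cv2.ADAPTIVE_THRESH_MEAN_C,cv2.THRESH_BINARY_INV,31,8)
for c in cv2.findContours(th,cv2.RETR_LIST,cv2.CHAIN_APPROX_NONE)[0]:
    (u,v),(w,hh),a=cv2.minAreaRect(c)
    if 100<min(w,hh)<170 and max(w,hh)<220: print("box",.65-v/2000,.09-u/2000,w/2,hh/2,a)
E
```

```text
top mat 0.92 [307.5, 241.2, 388.1, 316.4] ((291.3721008300781, -269.07720947265625), (180.22438049316406, 181.5212860107422), 13.84468936920166)
top mat 0.83 [350.0, 172.2, 393.4, 216.0] ((517.4750366210938, -346.2434997558594), (128.50096130371094, 129.87721252441406), 88.50579833984375)
top clipboard 0.59 [211.8, 119.6, 299.5, 214.5] ((592.205078125, -13.804367065429688), (166.43287658691406, 240.88185119628906), 70.86735534667969)
top stamp_grip 0.72 [369.3, 185.6, 399.4, 203.9] ((504.8985595703125, -349.48516845703125), (87.48140716552734, 42.2216796875), 85.3461685180664)
top stamp_grip 0.17 [362.2, 183.8, 402.4, 208.3] ((496.4129333496094, -345.1793518066406), (94.08031463623047, 58.582820892333984), 83.32256317138672)
side mat 0.98 [311.5, 156.0, 366.5, 193.0] ((288.1739196777344, -266.1481628417969), (175.48228454589844, 183.78721618652344), 13.545419692993164)
side mat 0.32 [280.8, 112.0, 298.5, 142.3] ((533.82373046875, -460.64910888671875), (173.1733856201172, 59.675880432128906), 87.64317321777344)
side clipboard 0.92 [189.7, 174.6, 276.5, 241.6] ((592.7670288085938, -10.
[... 810 characters left out ...]
3964920044 -0.3768811340332031 [10.074 10.382] 42.51044845581055
label 150 0.5820730476379394 -0.33535201263427733 [26.776 22.033] 17.52556800842285
label 150 0.5935323524475098 -0.4097705688476563 [16.758 32.648] 77.47119140625
label 150 0.6014831466674805 -0.31117695999145506 [17.951 15.253] 77.00537872314453
label 150 0.610664499282837 -0.3017611541748047 [14.115 10.883] 37.5685920715332
label 150 0.602825325012207 -0.37130738830566407 [16.685 27.594] 37.30394744873047
label 150 0.609792314529419 -0.4045884552001953 [12.323 26.443] 37.87498474121094
label 150 0.607 -0.25575 [26.  11.5] 90.0
box 0.5265067443847656 -0.013709472656249999 93.25676727294922 71.66216278076172 18.924644470214844
```

View pics/crop1.png

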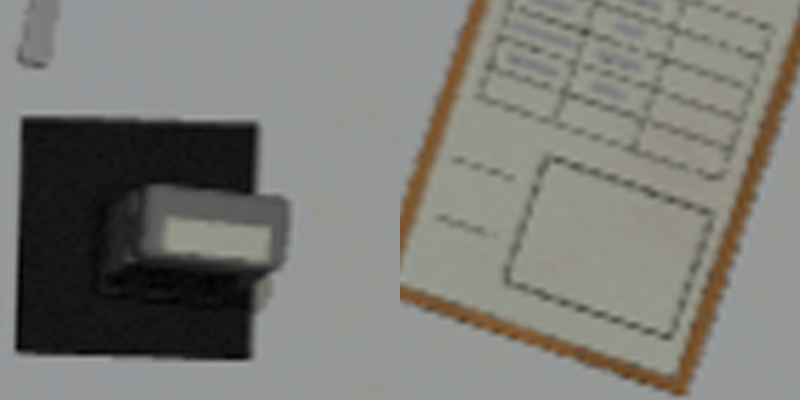

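The enlarged crop confirms it. The stamp stands on the 130 mm mat, with the white label (215,240) on the edge nearer the robot, so its front faces the robot at a yaw of about −5.5°. The box (crop 608,248) is at yaw −19°, with its centre near (0.527, −0.014). First move is to turn the tool.

Call:
arm_command(twist=[[0,0,7],[0,0,7],[0,0,7],[0,0,7],[0,0,7],[0,0,7],[0,0,7],[0,0,7],[0,0,7],[0,0,7],[0,0,7]], dp=[[0,0,0],[0,0,0],[0,0,0],[0,0,0],[0,0,0],[0,0,0],[0,0,0],[0,0,0],[0,0,0],[0,0,0],[0,0,0]], grip=[9.3,9.3,9.3,9.3,9.3,9.3,9.3,9.3,9.3,9.3,9.3])

```text
clock: 2.52
tool_pos: [0.209, 0.6419, 0.1969]
tcp_rot: [-0.0, 0.998, -0.058, -0.0]
ft_force: [-0.3, -0.7, 0.3]
opening: 0.0932
```

Call:
arm_command(twist=[[0,0,0],[0,0,0],[0,0,0],[0,0,0],[0,0,0],[0,0,0],[0,0,0],[0,0,0],[0,0,0],[0,0,0],[0,0,0],[0,0,0],[0,0,0],[0,0,0],[0,0,0],[0,0,0],[0,0,0],[0,0,0],[0,0,0],[0,0,0]], dp=[[2.5,2.8,0],[2.5,2.8,0],[2.5,2.8,0],[2.5,2.8,0],[2.5,2.8,0],[2.5,2.8,0],[2.5,2.8,0],[2.5,2.8,0],[2.5,2.8,0],[2.5,2.8,0],[2.5,2.8,0],[0.8,3.8,0],[0.8,3.8,0],[0.8,3.8,0],[0.8,3.8,0],[0.8,3.8,0],[0.8,3.8,0],[0.8,3.8,0],[0.8,3.8,0],[0.8,3.8,0]], grip=[9.3,9.3,9.3,9.3,9.3,9.3,9.3,9.3,9.3,9.3,9.3,9.3,9.3,9.3,9.3,9.3,9.3,9.3,9.3,9.3])

```text
clock: 4.18
tool_pos: [0.4774, -0.0736, 0.1971]
tcp_rot: [-0.0, 0.998, -0.06, 0.003]
ft_force: [0.6, 0.5, -0.2]
opening: 0.0929
```

Call:
arm_command(twist=[[0,0,0],[0,0,0],[0,0,0],[0,0,0],[0,0,0],[0,0,0],[0,0,0],[0,0,0],[0,0,-1],[0,0,0]], dp=[[0.75,3.4,0],[0.75,3.4,0],[0.75,3.4,0],[0.75,3.4,0],[0.75,3.4,0],[0.75,3.4,0],[0.75,3.4,0],[0.6,2.0,0],[0,0,0],[0,0,0]], grip=[9.3,9.3,9.3,9.3,9.3,9.3,9.3,9.3,9.3,9.3])

```text
clock: 5.02
tool_pos: [0.5012, -0.3588, 0.1978]
tcp_rot: [0.0, 0.998, -0.055, 0.004]
ft_force: [-0.2, 0.4, -0.1]
opening: 0.093
```

Run:
```python
from h import *
s=r.read_state(); print(s["tool_pos"],s["tcp_rot"])
a=camera("side"); b=camera("top")
I=[cv2.resize(a[70:190,230:350],(400,400),interpolation=cv2.INTER_CUBIC),cv2.resize(b[140:260,320:440],(400,400),interpolation=cv2.INTER_CUBIC)]
save(np.hstack(I),"c2")
```

```text
[ 0.50118753 -0.35878073  0.19779867] [ 3.64826586e-04  9.98485875e-01 -5.48493737e-02  4.16779254e-03]
```

View pics/c2.png

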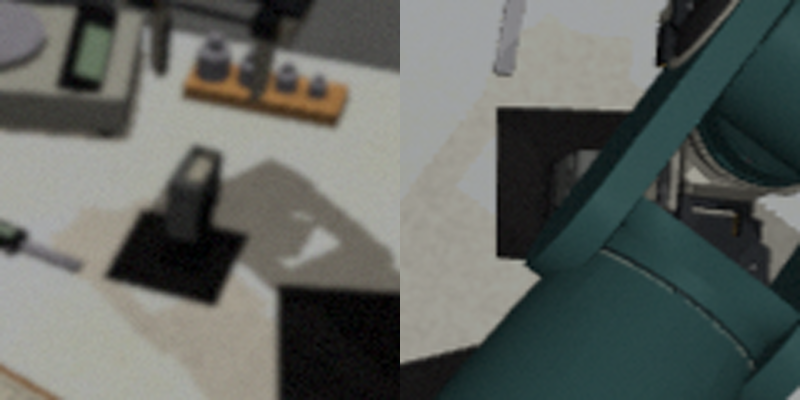

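The side crop shows the stamp clear below the fingers, with the cap's top face at about (290,119). The fingers hang above it at (160,50) and (262,70). The top view is blocked by the arm.

Run:
```python
from h import *
np.set_printoptions(precision=4,suppress=True)
a=camera("side")
print(ray("side",(290,119.5),.122), r.read_state()["tool_pos"])
for n,z in(("stamp",.004),("stamp_grip",.105),("stamp_front",.004)):
    for d in models.pinpoint("side",n)[:2]: print(n,d["score"],np.array(d["point"]),ray("side",d["point"],z))
# overlay of model cap for hypothesis
th=np.radians(-5.5)
I=cv2.resize(a[100:150,270:310],None,fx=12,fy=12,interpolation=cv2.INTER_CUBIC)
def draw(c,col):
    x,y=np.array([np.cos(th),np.sin(th)]),np.array([-np.sin(th),np.cos(th)])
    for z,hx,hy in((.122,.019,.037),(.088,.019,.037),(.004,.024,.035)):
        P=[proj("side",[*(np.array(c)+i*hx*x+j*hy*y),z]) for i,j in((1,1),(1,-1),(-1,-1),(-1,1))]
        P=((np.array(P)-[270,100]+.5)*12).astype(int); cv2.polylines(I,[P],True,col,1)
draw((.506,-.355),(255,0,0))
save(I,"c3")
```

```text
[ 0.4992 -0.3532  0.122 ] [ 0.5014 -0.3572  0.1982]
stamp 0.7 [253.8 210.3] [ 0.5128 -0.0077  0.004 ]
stamp 0.63 [286.3 144.9] [ 0.5052 -0.353   0.004 ]
stamp_grip 0.58 [287.6 121.4] [ 0.5094 -0.362   0.105 ]
stamp_front 0.7 [293.8 144. ] [ 0.4802 -0.3674  0.004 ]
stamp_front 0.66 [283.3 149.2] [ 0.5088 -0.3257  0.004 ]
```

View pics/c3.png

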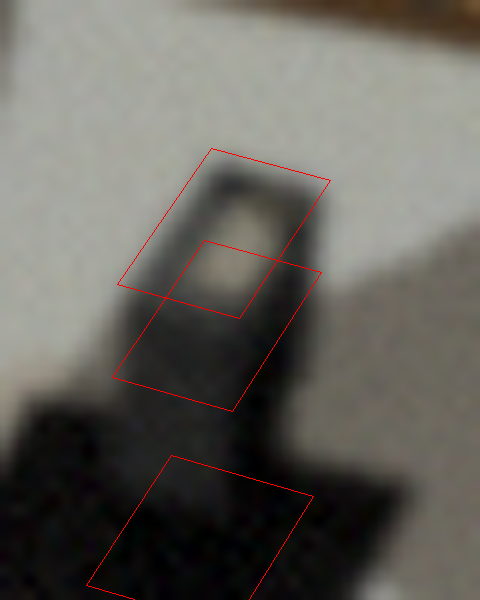

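Call:
arm_command(twist=[[0,0,0],[0,0,0],[0,0,0],[0,0,0],[0,0,0],[0,0,0],[0,0,0]], dp=[[0.2,-0.35,0],[0,0,2.5],[0,0,2.5],[0,0,2.5],[0,0,2.0],[0,0,1.0],[0,0,0]], grip=[9.3,9.3,9.3,9.3,9.3,9.3,9.3])

```text
clock: 5.9
tool_pos: [0.5079, -0.3494, 0.0935]
tcp_rot: [0.002, 0.999, -0.052, 0.008]
ft_force: [0.0, 1.0, -0.5]
opening: 0.093
```

Call:
arm_command(twist=[[0,-0.9,0],[0,0,0],[0,0,0],[0,0,0],[0,0,0],[0,0,0],[0,0,0],[0,0,0],[0,0,0],[0,0,0]], dp=[[-0.3,0.4,0.4],[0,0,0],[0,0,0],[0,0,0],[0,0,0],[0,0,0],[0,0,0],[0,0,0],[0,0,0],[0,0,0]], grip=[9.3,7.0,5.5,4.5,4.0,3.5,3.0,3.0,3.0,3.0], grip_force=30)

```text
clock: 6.73
tool_pos: [0.5064, -0.3543, 0.0958]
tcp_rot: [0.004, 0.999, -0.052, 0.002]
ft_force: [0.3, -0.5, -0.1]
opening: 0.0375
```

Run:
```python
from h import *
s=r.read_state(); print(s["tool_pos"],s["tcp_rot"],s["opening"],s["ft_force"],s["ft_torque"])
a=camera("side"); b=camera("top")
I=[cv2.resize(a[70:190,230:350],(400,400),interpolation=cv2.INTER_CUBIC),cv2.resize(b[140:260,320:440],(400,400),interpolation=cv2.INTER_CUBIC)]
save(np.hstack(I),"c4")
```

```text
[ 0.50642351 -0.35431448  0.09575021] [ 0.00396391  0.99864189 -0.05190877  0.00203591] 0.037537897658572156 [ 0.28356341 -0.46972872 -0.11931895] [-0.03372438  0.17162414 -0.05803075]
```

View pics/c4.png

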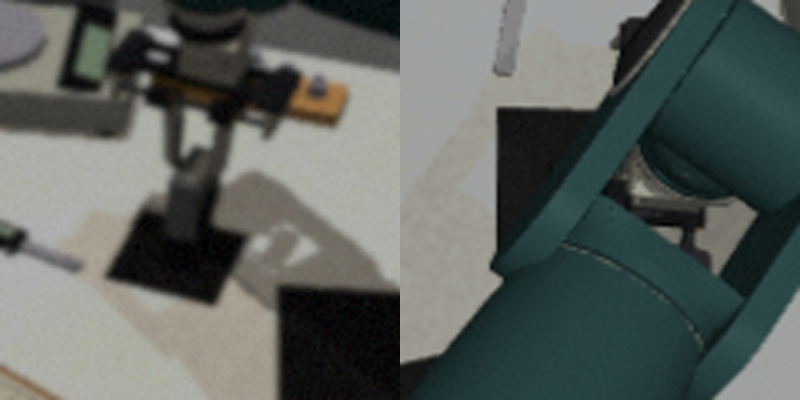

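Call:
arm_command(twist=[[0,0,0],[0,0,0],[0,0,0],[0,0,4],[0,0,4],[0,0,5],[0,0,0]], dp=[[0,0,-0.5],[0,0,-1.5],[0,0,-2],[0,0,-1.5],[0,0,-1.5],[0,0,0],[0,0,0]], grip=[3,3,3,3,3,3,3], grip_force=45)

```text
clock: 7.42
tool_pos: [0.5052, -0.353, 0.1727]
tcp_rot: [0.003, 0.986, -0.169, 0.001]
ft_force: [0.1, 0.1, -3.1]
opening: 0.0369
```

Call:
arm_command(twist=[[0,0,0],[0,0,0],[0,0,0],[0,0,0],[0,0,0],[0,0,0],[0,0,0],[0,0,0],[0,0,0],[0,0,0],[0,0,0],[0,0,0],[0,0,0],[0,0,0],[0,0,0],[0,0,0]], dp=[[-0.3,-1.2,0],[-0.7,-2.5,0],[-0.7,-2.5,0],[-0.7,-2.5,0],[-0.7,-2.5,0],[-0.7,-2.5,0],[-0.7,-2.5,0],[-0.7,-2.5,0],[-0.7,-2.5,0],[-0.7,-2.5,0],[-0.7,-2.5,0],[-0.7,-2.5,0],[-0.7,-2.5,0],[-0.3,-1.2,0],[0,0,0],[0,0,0]], grip=[3,3,3,3,3,3,3,3,3,3,3,3,3,3,3,3])

```text
clock: 8.75
tool_pos: [0.516, 0.0071, 0.1717]
tcp_rot: [0.002, 0.989, -0.145, -0.002]
ft_force: [-0.5, -0.6, -2.7]
opening: 0.0372
```

Call:
arm_command(twist=[[0,0,1.2],[0,0,1.2],[0,0,0],[0,0,0],[0,0,0],[0,0,0]], dp=[[0.8,0.85,0.5],[0.8,0.85,1.5],[0,0,1.5],[0,0,1.2],[0,0,0.5],[0,0,0]], grip=[3,3,3,3,3,3])

```text
clock: 9.25
tool_pos: [0.5264, -0.02, 0.117]
tcp_rot: [0.002, 0.986, -0.167, -0.002]
ft_force: [0.3, 0.4, -3.1]
opening: 0.0369
```

Run:
```python
from h import *
np.set_printoptions(precision=4,suppress=True)
s=r.read_state(); p=s["tool_pos"]; q=s["tcp_rot"]; print(p,q,s["opening"],s["ft_force"])
a=camera("side"); b=camera("top")
I=cv2.resize(a[150:250,180:300],(720,600),interpolation=cv2.INTER_CUBIC)
th=2*np.arctan2(q[2],q[1]); x,y=np.array([np.cos(th),np.sin(th)]),np.array([-np.sin(th),np.cos(th)])
def poly(c,th,hx,hy,z,col):
    x,y=np.array([np.cos(th),np.sin(th)]),np.array([-np.sin(th),np.cos(th)])
    P=[proj("side",[*(np.array(c)+i*hx*x+j*hy*y),z]) for i,j in((1,1),(1,-1),(-1,-1),(-1,1))]
    cv2.polylines(I,[((np.array(P)-[180,150]+.5)*6).astype(int)],True,col,1)
poly(p[:2],th,.024,.035,p[2]-.0918,(255,0,0)); poly(p[:2],th,.019,.037,p[2]-.0918+.118,(255,0,0))
poly((.527,-.014),np.radians(-19),.033,.044,.005,(0,255,0))
save(I,"c5")
for n,z in(("stamp",p[2]-.0918),("stamp_front",p[2]-.0918),("stamp_box",.005)):
  for c in("side","top"):
    for d in models.pinpoint(c,n)[:1]: print(n,c,d["score"],ray(c,d["point"],z))
```

```text
[ 0.5264 -0.02    0.117 ] [ 0.0023  0.986  -0.1667 -0.0016] 0.03692388342506097 [ 0.2999  0.4229 -3.1452]
stamp side 0.96 [ 0.5273 -0.0169  0.0252]
stamp top 0.6 [ 0.5208 -0.0161  0.0252]
stamp_front side 0.65 [ 0.4994 -0.0219  0.0252]
stamp_front top 0.7 [0.3675 0.1871 0.0252]
stamp_box side 0.94 [ 0.5141 -0.0103  0.005 ]
stamp_box top 0.66 [ 0.5292 -0.0151  0.005 ]
```

View pics/c5.png

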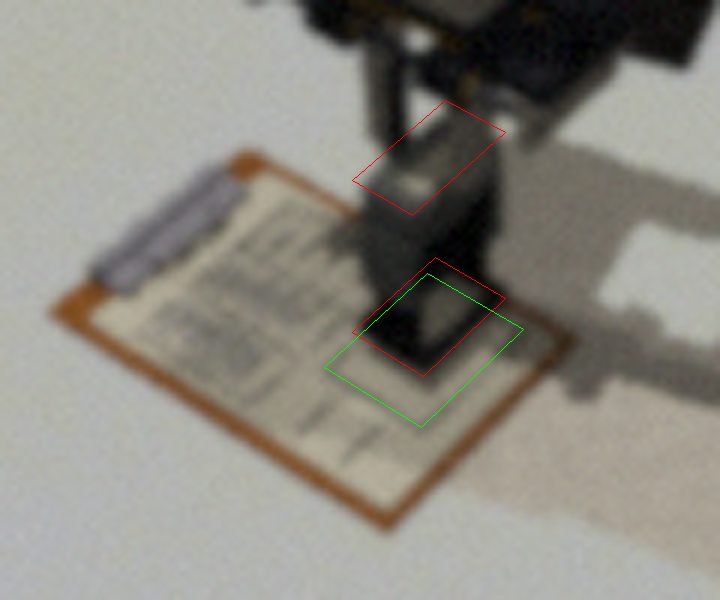

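The overlay fits the held stamp to within about 1.5 px. In crop c5 the foot is at (430,330) and the box outline is centred at (424,350), so the stamp needs about 6 mm in +y. I shift and lower.

Call:
arm_command(twist=[[0,0,0],[0,0,0],[0,0,0],[0,0,0]], dp=[[0,-0.6,0.5],[0,0,0.7],[0,0,0.3],[0,0,0]], grip=[3,3,3,3])

```text
clock: 9.98
tool_pos: [0.5296, -0.0124, 0.1031]
tcp_rot: [0.002, 0.986, -0.166, 0.0]
ft_force: [-0.2, 0.1, -2.8]
opening: 0.0369
```

Run:
```python
from h import *
np.set_printoptions(precision=4,suppress=True)
s=r.read_state(); p=s["tool_pos"]; q=s["tcp_rot"]; print(p,q,s["opening"],s["ft_force"])
a=camera("side"); b=camera("top")
for n,z in(("stamp",p[2]-.0918),("stamp_front",p[2]-.0918),("stamp_box",.005),("clipboard",0)):
  for c in("side","top"):
    for d in models.pinpoint(c,n)[:1]: print(n,c,d["score"],ray(c,d["point"],z))
k=5
I=cv2.resize(a[160:240,180:300],(600,400),interpolation=cv2.INTER_CUBIC)
save(I,"c6")
```

```text
[ 0.5296 -0.0124  0.1031] [ 0.002   0.9862 -0.1658  0.0004] 0.03689600710358996 [-0.1531  0.0647 -2.771 ]
stamp side 0.93 [ 0.5292 -0.0127  0.0113]
stamp top 0.55 [ 0.5345 -0.0143  0.0113]
stamp_front side 0.85 [ 0.5029 -0.0023  0.0113]
stamp_front top 0.65 [ 0.5148 -0.0059  0.0113]
stamp_box side 0.62 [ 0.5248 -0.0088  0.005 ]
stamp_box top 0.73 [ 0.5252 -0.0168  0.005 ]
clipboard side 0.62 [ 0.5859 -0.009   0.    ]
```

View pics/c6.png

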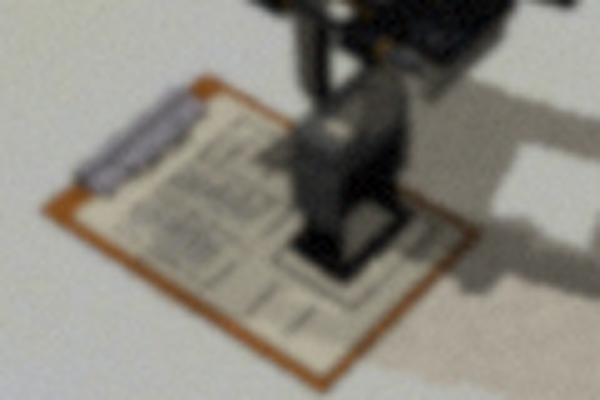

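Crop c6 shows the foot (near corner 345,283) inside the box outline (near corner 347,303), parallel to it and with margins that agree within 2–3 mm. Now I press in stages.

Call:
arm_command(twist=[[0,0,0],[0,0,0],[0,0,0],[0,0,0],[0,0,0],[0,0,0]], dp=[[0,0.1,0.4],[0,0,0.4],[0,0,0.5],[0,0,0.5],[0,0,0.3],[0,0,0]], grip=[3,3,3,3,3,3], grip_force=55)

```text
clock: 10.98
tool_pos: [0.5304, -0.0132, 0.0836]
tcp_rot: [0.001, 0.986, -0.166, 0.002]
ft_force: [-3.5, 0.7, 8.1]
opening: 0.0371
```

Call:
arm_command(twist=[[0,0,0],[0,0,0],[0,0,0],[0,0,0]], dp=[[0,0,0.4],[0,0,0.3],[0,0,0.2],[0,0,0]], grip=[3,3,3,3])

```text
clock: 11.32
tool_pos: [0.5305, -0.0132, 0.0764]
tcp_rot: [0.001, 0.986, -0.166, 0.003]
ft_force: [-4.6, 0.4, 10.7]
opening: 0.037
```

Call:
arm_command(twist=[[0,0,0],[0,0,0],[0,0,0]], dp=[[0,0,0.3],[0,0,0.2],[0,0,0.2]], grip=[3,3,3])

```text
clock: 11.57
tool_pos: [0.5312, -0.0133, 0.0746]
tcp_rot: [0.001, 0.986, -0.166, 0.004]
ft_force: [-14.3, 0.1, 27.5]
opening: 0.0369
```

Call:
arm_command(twist=[[0,0,0],[0,0,0],[0,0,0],[0,0,0],[0,0,0],[0,0,0],[0,0,0],[0,0,0]], dp=[[0,0,0.1],[0,0,0.1],[0,0,0.1],[0,0,0.1],[0,0,0.1],[0,0,0.1],[0,0,0.1],[0,0,0.1]], grip=[3,3,3,3,3,3,3,3])

```text
clock: 12.23
tool_pos: [0.5313, -0.0133, 0.0746]
tcp_rot: [0.001, 0.986, -0.166, 0.005]
ft_force: [-8.0, 0.5, 15.3]
opening: 0.0369
```

Run:
```python
from h import *
np.set_printoptions(precision=4,suppress=True)
s=r.read_state(); print(s["clock"],s["tool_pos"],s["tcp_rot"],s["ft_force"])
a=camera("side"); b=camera("top")
for c in("side","top"):
  for n,z in(("stamp",.005),("stamp_front",.005)):
    for d in models.pinpoint(c,n)[:1]: print(n,c,d["score"],ray(c,d["point"],z))
save(cv2.resize(a[160:240,180:300],(600,400),interpolation=cv2.INTER_CUBIC),"c7")
```

```text
12.2333 [ 0.5313 -0.0133  0.0746] [ 0.0008  0.9861 -0.1661  0.0049] [-8.0109  0.5414 15.3084]
stamp side 0.89 [ 0.5316 -0.0108  0.005 ]
stamp_front side 0.76 [ 0.5031 -0.0098  0.005 ]
stamp top 0.38 [ 0.5343 -0.0173  0.005 ]
stamp_front top 0.46 [ 0.5081 -0.011   0.005 ]
```

View pics/c7.png

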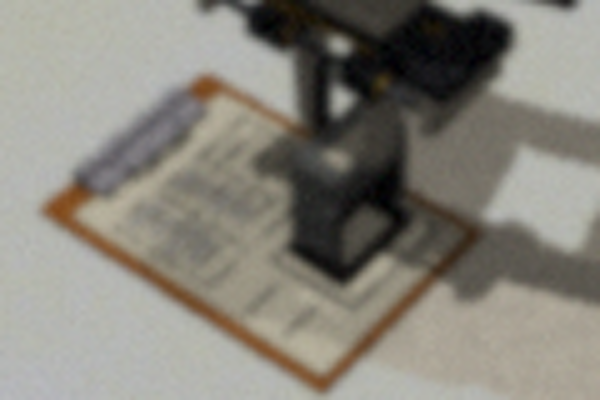

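The cap is down on the frame and the foot (near corner 345,283) sits squarely in the box. The TCP stood still at 0.0746 while the force rose to 27 N. That is 22 mm of travel and a hold of more than 0.5 s at the stop. Next I let it rise and lift.

Call:
arm_command(twist=[[0,0,0],[0,0,0],[0,0,0],[0,0,0],[0,0,0],[0,0,0],[0,0,0],[0,0,0],[0,0,0]], dp=[[0,0,-0.4],[0,0,-0.6],[0,0,-0.6],[0,0,-0.6],[0,0,-0.6],[0,0,-1.5],[0,0,-2],[0,0,-2],[0,0,0]], grip=[3,3,3,3,3,3,3,3,3])

```text
clock: 13.28
tool_pos: [0.5295, -0.0132, 0.1593]
tcp_rot: [0.001, 0.986, -0.166, 0.003]
ft_force: [1.4, 0.3, -1.7]
opening: 0.0369
```

Call:
arm_command(twist=[[0,0,0],[0,0,0],[0,0,0],[0,0,0],[0,0,0],[0,0,0],[0,0,0],[0,0,0],[0,0,0],[0,0,0],[0,0,0],[0,0,0],[0,0,0],[0,0,0]], dp=[[0.35,1.2,0],[0.75,2.5,0],[0.75,2.5,0],[0.75,2.5,0],[0.75,2.5,0],[0.75,2.5,0],[0.75,2.5,0],[0.75,2.5,0],[0.75,2.5,0],[0.75,2.5,0],[0.75,2.5,0],[0.35,1.2,0],[0,0,0],[0,0,0]], grip=[3,3,3,3,3,3,3,3,3,3,3,3,3,3])

```text
clock: 14.45
tool_pos: [0.5083, -0.3178, 0.1377]
tcp_rot: [-0.001, 0.986, -0.166, -0.005]
ft_force: [-0.8, 0.4, -2.3]
opening: 0.0369
```

Call:
arm_command(twist=[[0,0.6,0],[0,0,0],[0,0,0],[0,0,0],[0,0,0],[0,0,0]], dp=[[0.75,1.2,0],[0.75,1.2,0],[0,0,1.0],[0,0,1.0],[0,0,0.5],[0,0,0]], grip=[3,3,3,3,3,3])

```text
clock: 14.95
tool_pos: [0.5156, -0.3452, 0.1085]
tcp_rot: [-0.0, 0.986, -0.164, -0.0]
ft_force: [0.1, 0.4, -3.1]
opening: 0.0363
```

Run:
```python
from h import *
np.set_printoptions(precision=4,suppress=True)
s=r.read_state(); p=s["tool_pos"]; print(s["clock"],p,s["tcp_rot"],s["ft_force"])
a=camera("side")
for n,z in(("stamp",p[2]-.0918),("stamp_front",p[2]-.0918),("mat",0)):
    for d in models.pinpoint("side",n)[:2]: print(n,d["score"],ray("side",d["point"],z))
save(cv2.resize(a[90:180,230:350],(600,450),interpolation=cv2.INTER_CUBIC),"c8")
```

```text
14.95 [ 0.5156 -0.3452  0.1085] [-0.0002  0.9864 -0.1643 -0.0004] [ 0.0872  0.3898 -3.1191]
stamp 0.78 [ 0.5157 -0.34    0.0167]
stamp 0.71 [0.7443 0.2358 0.0167]
stamp_front 0.74 [ 0.4805 -0.3362  0.0167]
stamp_front 0.42 [ 0.4987 -0.316   0.0167]
mat 0.64 [ 0.5026 -0.3395  0.    ]
mat 0.62 [ 0.2936 -0.2614 -0.    ]
```

View pics/c8.png

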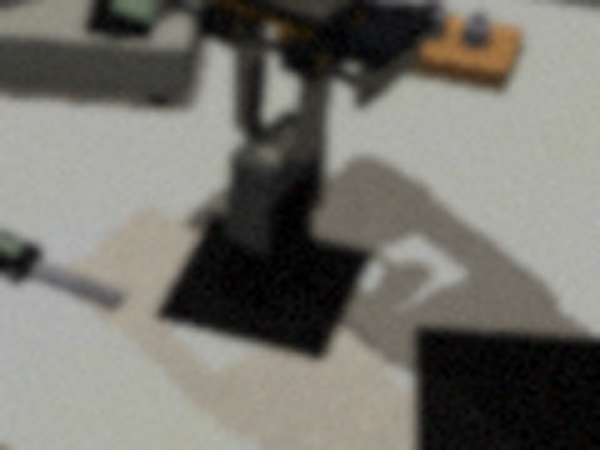

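Crop c8 shows the stamp hanging upright just above the small mat, whose corners are at (160,318), (322,355) and (370,255). Lower until contact.

Call:
arm_command(twist=[[0,0,0],[0,0,0],[0,0,0],[0,0,0],[0,0,0]], dp=[[0,0,0.5],[0,0,0.4],[0,0,0.2],[0,0,0],[0,0,0]], grip=[3,3,3,3,3])

```text
clock: 15.57
tool_pos: [0.5166, -0.3455, 0.0999]
tcp_rot: [0.001, 0.986, -0.164, 0.002]
ft_force: [0.2, -0.1, -2.8]
opening: 0.0369
```

Call:
arm_command(twist=[[0,0,0],[0,0,0],[0,0,0],[0,0,0]], dp=[[0,0,0.3],[0,0,0.2],[0,0,0.1],[0,0,0]], grip=[3,3,3,3])

```text
clock: 15.9
tool_pos: [0.5171, -0.3455, 0.0947]
tcp_rot: [0.001, 0.986, -0.164, 0.002]
ft_force: [-2.1, 1.8, 3.7]
opening: 0.0368
```

Call:
arm_command(twist=[[0,0,0],[0,0,0],[0,0,0],[0,0,0],[0,0,0],[0,0,0],[0,0,0],[0,0,0]], dp=[[0,0,0],[0,0,0],[0,0,0],[0,0,0],[0,0,0],[0,0,0],[0,0,0],[0,0,0]], grip=[3.9,4.2,4.6,5.2,6,7,8,8])

```text
clock: 16.57
tool_pos: [0.5175, -0.3462, 0.0954]
tcp_rot: [0.002, 0.986, -0.164, 0.003]
ft_force: [-0.4, 0.2, -0.1]
opening: 0.0738
```

Call:
arm_command(twist=[[0,0,0],[0,0,0],[0,0,0],[0,0,0],[0,0,0],[0,0,0],[0,0,0]], dp=[[0,0,0],[0,0,-1],[0,0,-2],[0,0,-3],[0,0,-3],[0,0,-2],[0,0,0]], grip=[8,8,8,8,8,8,8])

```text
clock: 17.15
tool_pos: [0.5158, -0.345, 0.2118]
tcp_rot: [0.001, 0.986, -0.164, 0.002]
ft_force: [-0.1, -0.8, -0.1]
opening: 0.0803
```

Call:
arm_command(twist=[[0,0,0],[0,0,0],[0,0,0],[0,0,0],[0,0,0],[0,0,0],[0,0,0],[0,0,0],[0,0,0]], dp=[[-0.3,-1.2,0],[-0.7,-2.5,0],[-0.7,-2.5,0],[-0.7,-2.5,0],[-0.7,-2.5,0],[-0.7,-2.5,0],[-0.3,-1.2,0],[0,0,0],[0,0,0]], grip=[8,8,8,8,8,8,8,8,8])

```text
clock: 17.9
tool_pos: [0.5235, -0.1801, 0.2081]
tcp_rot: [0.0, 0.986, -0.165, 0.0]
ft_force: [-0.1, 0.3, 0.2]
opening: 0.0801
```

Run:
```python
from h import *
np.set_printoptions(precision=4,suppress=True)
s=r.read_state(); print(s["clock"],s["tool_pos"],s["ft_force"])
a=camera("side"); b=camera("top")
for c in("side","top"):
  for n,z in(("stamp",.004),("stamp_front",.004),("stamp_grip",.105),("mat",0),("knob_stamp",0),("caliper",0),("tape_roll",0)):
    for d in models.pinpoint(c,n)[:2]: print(c,n,round(d["score"],2),ray(c,d["point"],z))
I=[cv2.resize(a[70:190,230:350],(400,400),interpolation=cv2.INTER_CUBIC),cv2.resize(b[140:260,320:440],(400,400),interpolation=cv2.INTER_CUBIC)]
save(np.hstack(I),"c9")
```

```text
17.9 [ 0.5235 -0.1801  0.2081] [-0.1466  0.3134  0.1863]
side stamp 0.94 [ 0.5146 -0.3399  0.004 ]
side stamp_front 0.76 [ 0.4909 -0.3356  0.004 ]
side stamp_front 0.32 [ 0.5019 -0.3311  0.004 ]
side stamp_grip 0.66 [ 0.5215 -0.3652  0.105 ]
side mat 0.64 [ 0.5117 -0.3521  0.    ]
side mat 0.19 [0.4878 0.3095 0.    ]
side knob_stamp 0.53 [0.7513 0.2381 0.    ]
side caliper 0.67 [ 0.732  -0.3152  0.    ]
side tape_roll 0.6 [ 0.3622  0.1924 -0.    ]
top stamp 0.56 [ 0.516  -0.3455  0.004 ]
top stamp_front 0.87 [ 0.4958 -0.3429  0.004 ]
top stamp_grip 0.63 [ 0.6755 -0.2936  0.105 ]
top stamp_grip 0.58 [ 0.5173 -0.3476  0.105 ]
top mat 0.98 [ 0.5163 -0.3532  0.    ]
top mat 0.6 [ 0.2762 -0.2737  0.    ]
top knob_stamp 0.77 [0.7586 0.2272 0.    ]
top caliper 0.71 [ 0.7002 -0.3128  0.    ]
top tape_roll 0.96 [0.3639 0.1866 0.    ]
```

View pics/c9.png

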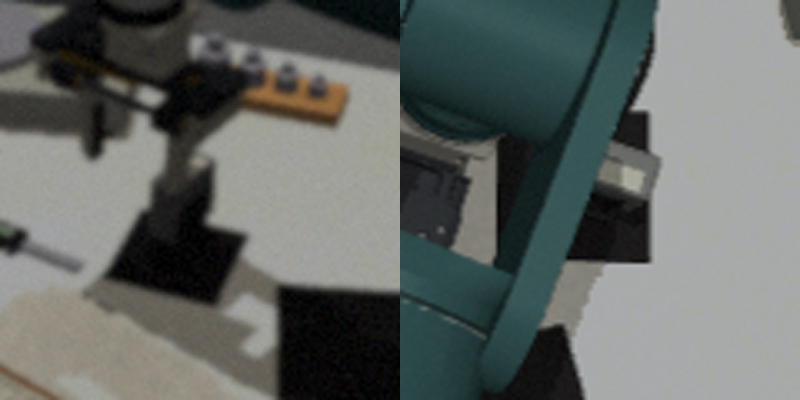

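The stamp stands upright near the middle of its mat (side crop 185,200; top crop 630,175) and the gripper is clear of everything. The bystanders are where they were. I hand in.

```bash
python3 -c "
from bench import ticket; print(ticket.sign_off())"
```

```text
the job is handed in; nothing more can be done
None
```

The sheet is stamped in the outlined box, the stamp is back on its mat, and the job is handed in. No verdict was reported.

- **Stamping:** I gripped the stamp by its handle cap and stood it in the box, square to it and with its front away from the clip. By eye in the side view it was centred within about 3 mm. I pressed the handle until the arm stopped moving at about 22 mm of travel, while the force rose to 27 N, and held it there for over 0.5 s. I judged the stop from the arm's height and the force, because the joint value itself cannot be read.
- **Return:** I let the handle spring back up, then set the stamp down on the 130 mm mat and released it. The larger empty mat was the look-alike and was not used.
- **Last checks (about 18 s of the 51 s used):** The stamp was upright at about (0.516, −0.345), and the mat's centre is at about (0.515, −0.35). The gripper was about 16 cm away and touching nothing. The knob stamp, caliper and tape roll were found again within about 13 mm of where they started, with no visible change. I did not re-measure the tray samples; the open gripper passed above that side of the bench on its way in.
- **Disagreements:** The networks' points differed between the two cameras by up to about 20 mm for the stamp and 32 mm for the caliper. One top-view report of the handle cap was plainly wrong, so I relied on the arm's pose and the pictures there.

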